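# Restock the carton lane, oldest first

### The job

On the low two-lane shelf, one lane holds a carton of old stock that has been pushed back: bring it forward in its own lane until it stands against the low lip at the end nearest the robot. Only then take the carton of the same shape and size from the bench and set it down (do not drop it) in that lane close behind the old one, less than a finger's width away, both standing upright and straight in the lane. Leave the round tin in the other lane where it is.

Things in the scene. Friction and masses are not known exactly. Their poses are not given: they have to be found in the camera images.
- rack: fixed brown shelf board on the bench, 250 (x) x 200 (y) x 18 mm; origin at the centre of its underside, x along the lanes, away from the robot, turned up to 17 degrees. Two lanes, centred on y = +55 and -55 mm, 60 mm wide between steel strips 4 mm thick, 16 mm high above the board top (z = 18 mm); at the robot's end of each a lip 12 mm high, inner face at x = -115 mm; far end open
- old_box: the old stock: plain brown carton with pale labels, 70 mm long (x) x 46 mm wide (y) x 75 mm tall, about 0.25 kg, standing towards the middle or back of one of the two lanes, long side along the lane; origin at the centre of its underside, z up
- new_box: the new stock: a carton identical to the old one (70 x 46 x 75 mm, same axes and origin), standing on the bench beside the shelf, to its left or right, turned up to 30 degrees. Other cartons on the bench are not wanted: a flat one (95 x 60 x 32 mm) and a 44 mm cube
- tin: round bare metal tin, 54 mm across, 62 mm tall, standing in the other lane, to be left where it is; origin at the centre of its underside
There are look-alikes about, which are no part of the job. What is shaped like the new_box but black or turquoise is not meant.

How it is judged:
By the outcome, as a careful person would: the job done as asked, in the order asked, and still so for the second after the job is handed in, with the robot touching nothing.
It also fails if it takes over 64 s, if anything falls off the work surface, if the arm or the gripper's body presses on something with over 40 N, if the wrist force passes 120 N, or if a joint passes its speed limit or range.

### The arm

A 7-joint arm with a two-finger parallel gripper is mounted at the origin on the work surface. World frame = base frame: x ahead of the robot, y to its left, z up, the work surface at z = 0. Lengths are in m, angles in rad, forces in N, time in s.
With the tool pointing down it reaches from about 0.425 to 0.875 m from the base axis. Payload 4.7 kg.
Tool frame: the origin (TCP) lies at the very end of the fingers, on their centre line; the grasp point (between the pads) lies 19 mm behind it; z points along the fingers, y is the line along which they close (so a half turn about z gives the same grasp; the last joint's range is limited). The gripper opens to 87 mm and grips with 3 to 60 N. Pads are 19 mm wide; open, the fingers measure 117 mm over their backs; the gripper's body (75 mm by 190 mm) begins 51 mm behind the grasp point.
Start: joints at [1.318, 0.321, -0.07, 1.45, 0.023, 1.371, -0.057], TCP at [0.171, -0.627, 0.223] pointing down, gripper open.
Joint ranges: [-2.86, 2.86], [-0.3, 2.09], [-1.38, 1.24], [0.06, 2.45], [-1.56, 4.7], [0.09, 2.05], [-2.69, 2.69]. Speed limits (rad/s): [2.57, 2.57, 3.14, 3.14, 3.14, 3.14, 3.14].

### API

Orientations are given as a rotation vector (axis times angle).
In Python, from station import manip gives the robot as it stands. The module is installed in compiled form; this text tells all that it offers.
- The arm moves only by the tool jog_arm, never from a script. Its argument "motion" is text: rows parted by semicolons, each of 4 numbers parted by spaces: the shift along the tool's x, y, z scaled (see below), then the turn about the tool's z scaled (see below). A call has 1 to 10 rows; each row shifts and turns the commanded pose from where the row before left it, along the tool's axes as they then stand; what a row does not reach is not made up. The controller multiplies each number of a shift by 0.025 m and each number of a turn by 0.15 rad. A row lasts 1/10 s, in which the tool goes at most 50 mm and 8.59 degrees, less where a joint would pass 70% of its speed; a pose out of reach is approached as far as the arm can. A call with a number of a shift or a turn outside -1 to 1 is refused whole. A call with a gripper value outside its range is refused whole. "claw" is the opening, from 0 (shut) to 1 (fully open), set as the call begins (left out, the last holds). The fingers move at their own pace and stop on an object; "force" is the grip in N (left out, the last holds). Time passes only in rows, so rows that do not move let the fingers close. It gives the time, the measured TCP pose, the force, the opening and the grip force at its end, in the units of the state.
- manip.read_state(): the state, without advancing time (a new reading comes with each control period).
- manip.camera(name): name is "scene" or "top"; returns a dict with "pixels" (480x640x3 uint8, red, green, blue), "K" (3x3 intrinsics, pixels), "rvec" (rotation vector, rad) and "tvec" (3), from world to camera coordinates, as OpenCV has them. Camera axes: x right, y down, z forward; pixel columns grow to the right and rows downward; lengths in m; the calibration is good to about 2 mm. A picture is of the moment at which its call begins. There is no depth.
- manip.hand_in(): hands the job in; it is judged then, once.
The state is a dict: "t": time; "qpos": joint angles; "joint_vel": joint speeds; "tau": joint torques, N m; "tcp_pos": TCP position; "eef_rot": TCP orientation; "contact_force": force on the tool from outside, world axes, zero at the start; "moment": the same for the moment, N m; "width": finger opening in m; "gripper_force": force on a finger pad.
Only numpy, scipy, OpenCV 4.12 (cv2) and the standard library are available. Lean on these libraries where they do the work, as an engineer would, in place of code of your own. Each camera call takes 0.05 s, during which the arm holds its last target. There are 200 camera calls.

## Working session

There is one attempt and no reset: what is moved stays moved. The work goes in short steps, Python scripts to look and compute and a tool call to move; the robot and the scene stay as the last step left them, time stands still between calls to the robot, and variables do not carry over. Pictures are saved under pics/ and viewed, at most 10 in all, crops included, and the job is handed in when it is done.

Besides the shell and the picture viewer there is one more tool, called after ">>>" as name(argument=value, ...), one argument or row to a line, values as JSON. jog_arm: Moves the arm, as the interface text tells. Shifts and turns lie within -1 to 1; 1 stands for 0.025 m of shift or 0.15 rad of turn. Its arguments: {"type":"object","properties":{"motion":{"type":"string"},"claw":{"type":"number"},"force":{"type":"number"}},"required":["motion"]}

```bash
mkdir -p pics
cat > h.py <<'E'
import numpy as np, cv2, json
from station import manip
def cam(n,save=None):
    c=manip.camera(n)
    if save: cv2.imwrite('pics/%s.png'%save,c['pixels'][:,:,::-1])
    R=cv2.Rodrigues(np.array(c['rvec'],float))[0]
    return c,np.array(c['K'],float),R,np.array(c['tvec'],float).ravel()
def ray(C,px):
    _,K,R,t=C
    d=R.T@np.linalg.solve(K,[px[0],px[1],1.]); return -R.T@t,d
def onz(C,px,z):
    o,d=ray(C,px); return o+d*(z-o[2])/d[2]
def proj(C,X):
    _,K,R,t=C
    p=(R@np.atleast_2d(X).T).T+t; p=p@K.T; return p[:,:2]/p[:,2:]
def tri(C1,p1,C2,p2):
    o1,d1=ray(C1,p1);o2,d2=ray(C2,p2)
    s=np.linalg.lstsq(np.c_[d1,-d2],o2-o1,rcond=None)[0]
    a=o1+s[0]*d1;b=o2+s[1]*d2
    return (a+b)/2,np.linalg.norm(a-b)
E
python3 - <<'E'
from h import *
for n in('scene','top'):
    C=cam(n,n+'0'); print(n,C[1].tolist(),(-C[2].T@C[3]).round(3),C[2].round(3).tolist())
s=manip.read_state();print(s)
E
```

```text
scene [[484.04012681734963, 0.0, 317.648591013383], [0.0, 484.04012681734963, 234.08547217930692], [0.0, 0.0, 1.0]] [ 1.222 -0.065  1.051] [[0.048, 0.999, 0.0], [0.827, -0.04, -0.561], [-0.561, 0.028, -0.828]]
top [[440.3790463295987, 0.0, 324.9066930006472], [0.0, 440.3790463295987, 244.95323933626116], [0.0, 0.0, 1.0]] [ 0.461 -0.012  1.081] [[0.013, -1.0, 0.013], [-0.998, -0.014, -0.066], [0.066, -0.012, -0.998]]
{'t': 0.1, 'qpos': array([ 1.31813331,  0.32173727, -0.07006654,  1.45153187,  0.02257299,
        1.37077966, -0.05688528]), 'joint_vel': array([ 1.59423653e-03, -1.11525403e-03,  1.29431323e-03, -4.03451608e-03,
       -2.85582922e-04, -2.14150621e-04, -5.90444867e-06]), 'tau': array([-5.99403156e-04, -4.92570662e+01, -4.05968819e-01, -3.13398600e+01,
       -6.39881683e-02,  3.94746987e-02,  3.41052089e-05]), 'tcp_pos': array([ 0.17117272, -0.6265601 ,  0.22158887]), 'eef_rot': array([-3.11205486e+00, -4.17600610e-01,  4.58148260e-04]), 'contact_force': array([-0.7442225 , -0.0476999 ,  1.38650321]), 'moment': array([-0.00782977,  0.04010022,  0.02451982]), 'gripper_force': 0.0, 'width': 0.08697075058525518}
```

View pics/scene0.png

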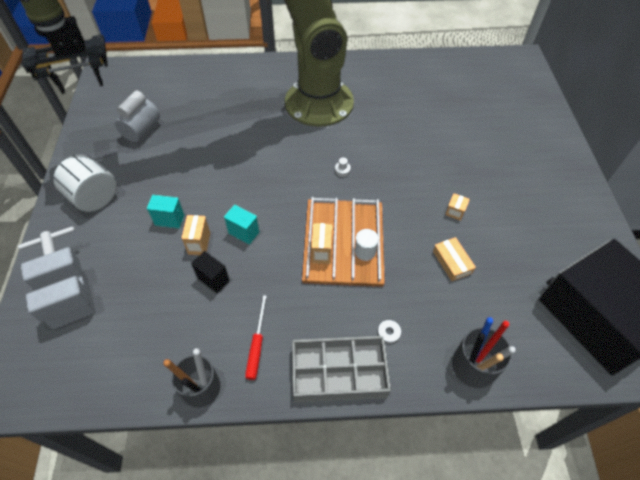

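View pics/top0.png

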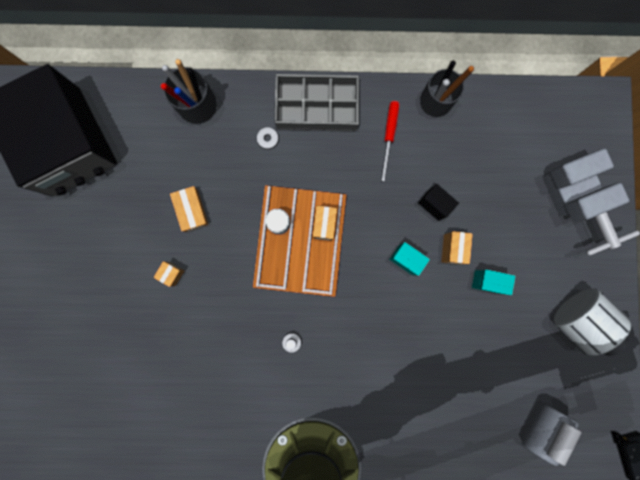

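The rack is around scene (343,242) and top (300,240). The old carton stands in the −y lane, at scene (321,241) and top (325,222). The tin is in the other lane. The wanted carton is at scene (195,235) and top (460,247), between the turquoise and black look-alikes.

Run:
```python
import cv2,numpy as np
s=cv2.imread('pics/scene0.png');t=cv2.imread('pics/top0.png')
# x4 crops
f=lambda im,x,y,w,h,k:cv2.resize(im[y:y+h,x:x+w],None,fx=k,fy=k,interpolation=cv2.INTER_CUBIC)
cv2.imwrite('pics/c1.png',np.hstack([f(s,295,190,100,100,4),f(t,245,180,100,100,4)][:2])) 
cv2.imwrite('pics/c2.png',np.hstack([f(s,165,195,75,75,5),f(t,425,210,75,75,5)]))
```

```text
(no output)
```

View pics/c1.png

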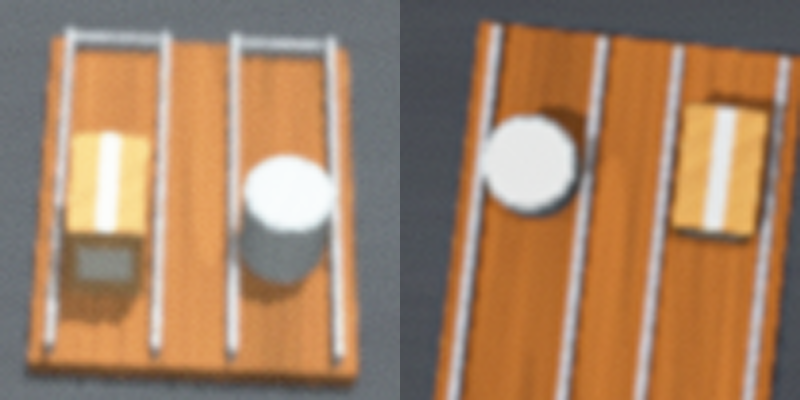

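View pics/c2.png

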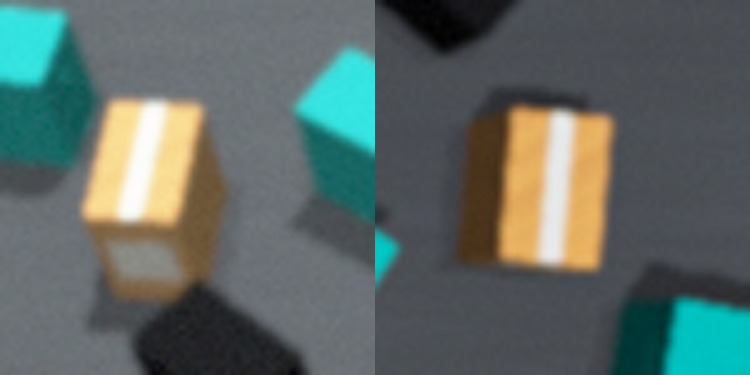

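Left crop: the old carton's top-face corners, the strips and the lips are clear. Right crop: the new carton's top face is fully visible in both views. The black block is just beyond its far end and clear of its long sides.

Run:
```python
from h import *
S=cam('scene');T=cam('top')
def rep(name,s,t,z):
    P=[]
    for a,b in zip(s,t):
        p,e=tri(S,a,T,b);P.append(p);print(name,p.round(4),'gap',round(e,4))
    for C,q in((S,s),(T,t)):
        Q=np.array([onz(C,x,z) for x in q])[:,:2]
        c=Q.mean(0);d=(Q[2]+Q[3]-Q[0]-Q[1])/2;w=(Q[1]+Q[2]-Q[0]-Q[3])/2
        print('  at z',z,'c',c.round(4),'L',np.linalg.norm(d).round(4),'yaw',np.degrees(np.arctan2(d[1],d[0])).round(1),'W',np.linalg.norm(w).round(4),np.degrees(np.arctan2(-w[0],w[1])).round(1))
s4=lambda L:[(295+u/4,190+v/4) for u,v in L]; t4=lambda L:[(245+(u-400)/4,180+v/4) for u,v in L]
s5=lambda L:[(165+u/5,195+v/5) for u,v in L]; t5=lambda L:[(425+(u-375)/5,210+v/5) for u,v in L]
rep('old',s4([(72,133),(150,137),(147,236),(66,233)]),t4([(750,240),(671,233),(684,102),(768,108)]),.093)
rep('new',s5([(110,100),(203,103),(176,222),(85,217)]),t5([(600,270),(500,266),(510,107),(613,115)]),.075)
rep('rack',s4([(53,37),(348,45),(357,372),(28,370)]),[(336,296),(254,289),(265,187),(345,193)],.018)
```

```text
old [ 0.538  -0.0421  0.0882] gap 0.0017
old [0.5416 0.004  0.086 ] gap 0.0011
old [ 0.6158 -0.0025  0.0905] gap 0.0006
old [ 0.6127 -0.05    0.0926] gap 0.0007
  at z 0.093 c [ 0.5796 -0.0228] L 0.0715 yaw -5.2 W 0.0474 -5.8
  at z 0.093 c [ 0.5767 -0.0228] L 0.0751 yaw -5.9 W 0.0461 -3.7
new [ 0.4885 -0.3568  0.0757] gap 0.0009
new [ 0.4898 -0.3115  0.0721] gap 0.0017
new [ 0.5629 -0.317   0.0744] gap 0.0005
new [ 0.5597 -0.3619  0.0776] gap 0.0025
  at z 0.075 c [ 0.5254 -0.3362] L 0.0709 yaw -4.9 W 0.0457 -5.7
  at z 0.075 c [ 0.5252 -0.3374] L 0.0726 yaw -4.6 W 0.0468 -2.6
rack [ 0.409  -0.052   0.0199] gap 0.0025
rack [0.4231 0.146  0.0167] gap 0.0047
rack [0.6713 0.1232 0.0147] gap 0.0003
rack [ 0.6597 -0.0741  0.0134] gap 0.0028
  at z 0.018 c [0.5417 0.0362] L 0.2529 yaw -5.7 W 0.199 -3.9
  at z 0.018 c [0.5403 0.0351] L 0.2496 yaw -4.6 W 0.1964 -3.8
```

Everything agrees: rack centre is about (0.541, 0.0355) with yaw about −4.8°. The old carton is at rack x≈+42 mm and needs to reach −80 mm, and triangulated heights match. I'm turning the tool and heading above the old carton.

>>> jog_arm(
  motion="0 0 0 0.78;0 0 0 0.78;0 0 0 0.78;0.55 -0.98 0 0;0.55 -0.98 0 0;0.55 -0.98 0 0;0.55 -0.98 0 0;0.55 -0.98 0 0;0.55 -0.98 0 0;0.55 -0.98 0 0",
  claw=0.8,
  force=20,
)

```text
t: 1.2
tcp_pos: [0.2822, -0.4631, 0.2224]
eef_rot: [-3.139, 0.132, 0.0]
contact_force: [0.6, 0.4, 0.6]
width: 0.0696
gripper_force: 0.0
```

>>> jog_arm(
  motion="0.55 -0.98 0 0;0.55 -0.98 0 0;0.55 -0.98 0 0;0.55 -0.98 0 0;0.55 -0.98 0 0;0.55 -0.98 0 0;0.55 -0.98 0 0;0.55 -0.98 0 0;0.55 -0.98 0 0;0.55 -0.98 0 0",
)

```text
t: 2.2
tcp_pos: [0.4397, -0.2306, 0.2225]
eef_rot: [3.139, -0.132, -0.0]
contact_force: [0.0, 0.3, -0.6]
width: 0.0696
gripper_force: 0.0
```

>>> jog_arm(
  motion="0.55 -0.98 0 0;0.55 -0.98 0 0;0.55 -0.98 0 0;0.55 -0.98 0 0;0.55 -0.98 0 0;0.55 -0.98 0 0;0.55 -0.98 0 0;0 0 0 0;0 0 0 0",
)

```text
t: 3.1
tcp_pos: [0.5495, -0.0685, 0.2222]
eef_rot: [3.139, -0.13, -0.001]
contact_force: [0.0, -0.4, -0.4]
width: 0.0698
gripper_force: 0.0
```

>>> jog_arm(
  motion="0.49 -0.97 0 0;0.49 -0.97 0 0;0 0 1 0;0 0 1 0;0 0 1 0;0 0 1 0;0 0 0 0;0 0 0 0",
)

```text
t: 3.9
tcp_pos: [0.5778, -0.0239, 0.1228]
eef_rot: [3.138, -0.135, -0.001]
contact_force: [1.1, 1.0, 1.2]
width: 0.0696
gripper_force: 0.0
```

Run:
```python
from h import *
C=cam('scene');D=cam('top')
f=lambda im,x,y,w,h,k:cv2.resize(im[y:y+h,x:x+w,::-1],None,fx=k,fy=k,interpolation=cv2.INTER_CUBIC)
cv2.imwrite('pics/d1.png',np.hstack([f(C[0]['pixels'],245,130,130,160,3),f(D[0]['pixels'],250,160,130,160,3)]))
```

```text
(no output)
```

View pics/d1.png

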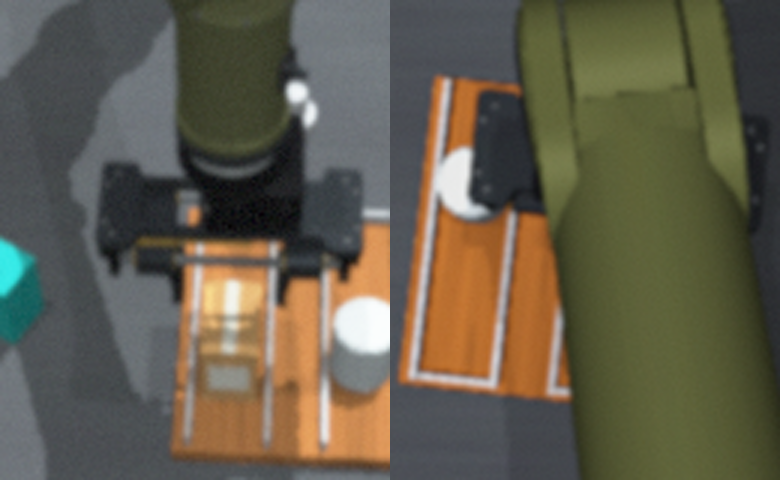

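The open fingers sit symmetrically either side of the old carton (fingertips at crop x≈178 and 282, carton at 230), clear of the tin. Going down to grip.

>>> jog_arm(
  motion="0 0 0.9 0;0 0 0.9 0;0 0 0.88 0;0 0 0 0",
)

```text
t: 4.4
tcp_pos: [0.5767, -0.023, 0.0542]
eef_rot: [3.139, -0.133, -0.005]
contact_force: [-0.2, 0.7, 0.3]
width: 0.0697
gripper_force: 0.0
```

>>> jog_arm(
  motion="0 0 0 0;0 0 0 0;0 0 0 0;0 0 0 0;0 0 0 0;0 0 0 0",
  claw=0,
  force=15,
)

```text
t: 5.0
tcp_pos: [0.5789, -0.0227, 0.0567]
eef_rot: [3.138, -0.132, 0.003]
contact_force: [-1.6, -0.4, 6.0]
width: 0.0461
gripper_force: 14.9
```

>>> jog_arm(
  motion="-0.6 0 0 0;-0.6 0 0 0;-0.6 0 0 0;-0.6 0 0 0;-0.6 0 0 0;-0.6 0 0 0;-0.6 0 0 0;0 0 0 0;0 0 0 0",
)

```text
t: 5.9
tcp_pos: [0.4729, -0.0138, 0.0565]
eef_rot: [3.138, -0.132, -0.001]
contact_force: [-4.6, 1.4, 9.5]
width: 0.0459
gripper_force: 14.9
```

>>> jog_arm(
  motion="-0.1 0 0 0;-0.1 0 0 0;-0.1 0 0 0;-0.1 0 0 0;-0.1 0 0 0;0 0 0 0",
)

```text
t: 6.5
tcp_pos: [0.4625, -0.0127, 0.0565]
eef_rot: [3.139, -0.132, 0.005]
contact_force: [3.2, 0.2, 6.4]
width: 0.0458
gripper_force: 14.9
```

>>> jog_arm(
  motion="-0.05 0 0 0;-0.05 0 0 0;0 0 0 0",
)

```text
t: 6.8
tcp_pos: [0.4602, -0.0125, 0.0565]
eef_rot: [3.139, -0.132, 0.006]
contact_force: [3.8, -0.3, 5.9]
width: 0.0463
gripper_force: 14.9
```

>>> jog_arm(
  motion="-0.05 0 0 0;-0.05 0 0 0;0 0 0 0",
)

```text
t: 7.1
tcp_pos: [0.4577, -0.0122, 0.0565]
eef_rot: [3.139, -0.132, 0.006]
contact_force: [3.6, -1.6, 6.0]
width: 0.046
gripper_force: 14.9
```

>>> jog_arm(
  motion="-0.05 0 0 0;-0.05 0 0 0;0 0 0 0",
)

```text
t: 7.4
tcp_pos: [0.4566, -0.0122, 0.0568]
eef_rot: [3.139, -0.132, 0.011]
contact_force: [8.4, -0.1, 2.7]
width: 0.0463
gripper_force: 14.9
```

>>> jog_arm(
  motion="-0.05 0 0 0;-0.05 0 0 0;0 0 0 0",
)

```text
t: 7.7
tcp_pos: [0.4556, -0.012, 0.0574]
eef_rot: [-3.139, 0.133, -0.016]
contact_force: [9.8, -0.8, 3.5]
width: 0.046
gripper_force: 15.0
```

The contact force rises at x≈0.4566 (0.4568 predicted), so the carton is on the lip. I'm easing off the over-push and releasing.

>>> jog_arm(
  motion="0.08 0 0 0;0 0 0 0;0 0 0 0",
)

```text
t: 8.0
tcp_pos: [0.456, -0.012, 0.057]
eef_rot: [-3.139, 0.133, -0.01]
contact_force: [5.8, -0.8, 5.5]
width: 0.0459
gripper_force: 15.0
```

>>> jog_arm(
  motion="0 0 0 0;0 0 0 0;0 0 0 0;0 0 0 0;0 0 0 0",
  claw=0.8,
)

```text
t: 8.5
tcp_pos: [0.4524, -0.012, 0.0551]
eef_rot: [-3.139, 0.132, 0.002]
contact_force: [-0.4, 0.4, 0.1]
width: 0.0685
gripper_force: 0.0
```

>>> jog_arm(
  motion="0 0 -1 0;0 0 -1 0;0 0 -1 0;0 0 -1 0;0 0 -0.5 0;0 0 0 0",
)

```text
t: 9.1
tcp_pos: [0.4542, -0.0121, 0.1694]
eef_rot: [3.138, -0.132, 0.005]
contact_force: [-0.0, -0.4, -0.9]
width: 0.0697
gripper_force: 0.0
```

>>> jog_arm(
  motion="0.3 0.98 0 0;0.3 0.98 0 0;0.3 0.98 0 0;0.3 0.98 0 0;0.3 0.98 0 0;0.3 0.98 0 0;0.3 0.98 0 0;0.3 0.98 0 0;0.3 0.98 0 0;0.3 0.98 0 0",
)

```text
t: 10.1
tcp_pos: [0.5064, -0.263, 0.1658]
eef_rot: [-3.137, 0.132, 0.005]
contact_force: [1.0, 0.2, -0.1]
width: 0.0694
gripper_force: 0.0
```

>>> jog_arm(
  motion="0.3 0.98 0 0;0.3 0.98 0 0;0.3 0.98 0 0;0 0 0 0;0 0 1 0;0 0 0.8 0;0 0 0 0;0 0 0 0",
)

```text
t: 10.9
tcp_pos: [0.523, -0.3365, 0.1221]
eef_rot: [-3.137, 0.131, 0.003]
contact_force: [-0.3, -0.2, 0.2]
width: 0.0696
gripper_force: 0.0
```

Run:
```python
from h import *
C=cam('scene','scene1');D=cam('top','top1')
f=lambda im,x,y,w,h,k:cv2.resize(im[y:y+h,x:x+w,::-1],None,fx=k,fy=k,interpolation=cv2.INTER_CUBIC)
a=f(C[0]['pixels'],295,190,100,100,4);b=f(D[0]['pixels'],245,190,100,110,4)
c=f(C[0]['pixels'],140,130,130,150,1.8) if 0 else f(C[0]['pixels'],135,130,130,150,2)
print(a.shape,b.shape)
out=np.zeros((600,800,3),np.uint8); out[:300,:260]=c; out[:400,400:800]=0
A=f(C[0]['pixels'],295,190,100,75,4); B=f(D[0]['pixels'],265,230,90,75,4)
out[300:600,:400]=A; out[300:600,400:760]=B
cv2.imwrite('pics/e1.png',out)
```

```text
(400, 400, 3) (440, 400, 3)
```

View pics/e1.png

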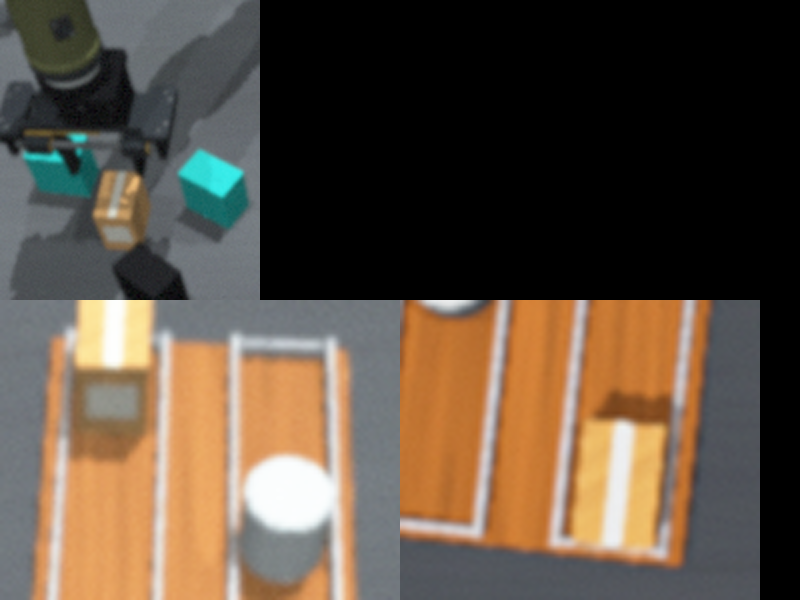

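The old carton now stands at the lip (top view crop rows 418–548), straight in the lane, with the tin unmoved. The gripper is over the new carton. I'm measuring the old carton's rear edge and descending on the new one.

Run:
```python
from h import *
S=cam('scene');T=cam('top')
s=[(295+u/4,190+(v-300)/4) for u,v in[(153,370),(78,366)]]
t=[(265+(u-400)/4,230+(v-300)/4) for u,v in[(583,418),(668,424),(655,550),(570,543)]]
for a,b in zip(s,t): print(tri(S,a,T,b),onz(S,a,.093),onz(T,b,.093))
Q=np.array([onz(T,x,.093) for x in t]);print(Q.mean(0),Q)
```

```text
(array([0.49332143, 0.00831702, 0.0898286 ]), np.float64(0.0023314268799489238)) [0.49579314 0.00923455 0.093     ] [0.49313096 0.00709225 0.093     ]
(array([ 0.49054064, -0.03886822,  0.09334836]), np.float64(0.0034417677153319934)) [ 0.49043486 -0.03714363  0.093     ] [ 0.49042689 -0.04059524  0.093     ]
[ 0.45673011 -0.01361352  0.093     ] [[ 0.49313096  0.00709225  0.093     ]
 [ 0.49042689 -0.04059524  0.093     ]
 [ 0.42004406 -0.03420812  0.093     ]
 [ 0.42331852  0.01325702  0.093     ]]
```

>>> jog_arm(
  motion="0 0 0.8 0;0 0 0.8 0;0 0 0.8 0;0 0 0.8 0;0 0 0 0;0 0 0 0",
)

```text
t: 11.7
tcp_pos: [0.5238, -0.3378, 0.0438]
eef_rot: [3.138, -0.132, 0.001]
contact_force: [-0.1, 0.2, 0.8]
width: 0.0694
gripper_force: 0.0
```

>>> jog_arm(
  motion="0 0 0 0;0 0 0 0;0 0 0 0;0 0 0 0;0 0 0 0;0 0 0 0",
  claw=0,
  force=20,
)

```text
t: 12.3
tcp_pos: [0.5237, -0.3375, 0.0437]
eef_rot: [3.139, -0.132, 0.001]
contact_force: [-0.8, 0.7, 3.8]
width: 0.0458
gripper_force: 20.0
```

>>> jog_arm(
  motion="0 0 -0.5 0;0 0 -1 0;0 0 -1 0;0 0 -1 0;0 0 -1 0;0 0 0 0;0 0 0 0",
)

```text
t: 13.0
tcp_pos: [0.5232, -0.3377, 0.1554]
eef_rot: [3.138, -0.132, 0.0]
contact_force: [0.4, 0.2, -1.8]
width: 0.0459
gripper_force: 20.0
```

The grip is good and the carton is lifted. I'm carrying it above the lane, a bit behind its place.

>>> jog_arm(
  motion="0.03 -0.98 0 0;0.03 -0.98 0 0;0.03 -0.98 0 0;0.03 -0.98 0 0;0.03 -0.98 0 0;0.03 -0.98 0 0;0.03 -0.98 0 0;0.03 -0.98 0 0;0.03 -0.98 0 0;0.03 -0.98 0 0",
)

```text
t: 14.0
tcp_pos: [0.5501, -0.093, 0.1533]
eef_rot: [-3.138, 0.132, 0.006]
contact_force: [0.6, -0.0, -2.3]
width: 0.0457
gripper_force: 20.0
```

>>> jog_arm(
  motion="0.03 -0.98 0 0;0.03 -0.98 0 0;0.03 -0.98 0 0;0 0 0 0;0 0 0 0;0 0 0 0",
)

```text
t: 14.6
tcp_pos: [0.5591, -0.0225, 0.1543]
eef_rot: [3.138, -0.134, -0.003]
contact_force: [-0.7, -0.1, -0.9]
width: 0.0456
gripper_force: 20.0
```

>>> jog_arm(
  motion="0 -0.03 0.7 0;0 0 0.7 0;0 0 0.7 0;0 0 0.7 0;0 0 0 0;0 0 0 0",
)

```text
t: 15.2
tcp_pos: [0.5597, -0.0213, 0.0853]
eef_rot: [3.139, -0.135, -0.001]
contact_force: [0.2, -0.5, -1.9]
width: 0.046
gripper_force: 20.0
```

Run:
```python
from h import *
s=manip.read_state();print(s['tcp_pos'],s['eef_rot'])
C=cam('scene','scene2')
f=lambda im,x,y,w,h,k:cv2.resize(im[y:y+h,x:x+w,::-1],None,fx=k,fy=k,interpolation=cv2.INTER_CUBIC)
cv2.imwrite('pics/f1.png',f(C[0]['pixels'],270,160,130,120,5))
```

```text
[ 0.55972651 -0.02133694  0.08534574] [ 3.13855622e+00 -1.34625177e-01 -1.46835477e-03]
```

View pics/f1.png

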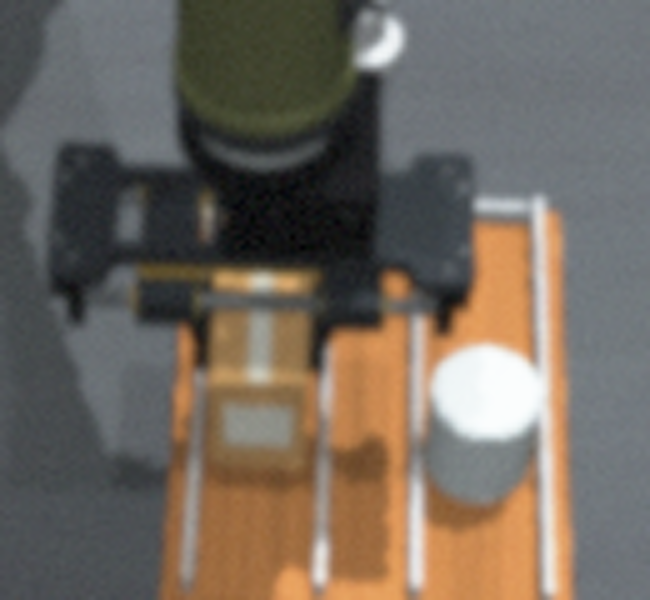

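The carton hangs straight between the lane strips. Its far top edge runs crop (208,378)–(308,382). I'm working out its offset to the TCP.

Run:
```python
from h import *
S=cam('scene')
g=lambda u,v:(270+u/5,160+v/5)
P=np.array([onz(S,g(208,378),.1166),onz(S,g(308,382),.1166)])
B=np.array([onz(S,g(212,474),.0416),onz(S,g(302,476),.0416)])
th=np.radians(-4.8);ax=np.array([np.cos(th),np.sin(th)]);ay=np.array([-ax[1],ax[0]])
t=np.array([.5597,-.0213])
for Q in(P,B):
    m=Q.mean(0)[:2]; print(m,(m-t)@ax,(m-t)@ay)
old=np.array([.4567,-.0133]); print((t-old)@ax,(t-old)@ay)
# lane strips between: image of strip tops at z .034 around box
L=onz(S,g(197,440),.034);R=onz(S,g(323,440),.034);m=((L+R)/2)[:2];print('lane',L,R,(m-t)@ay)
```

```text
[ 0.59541712 -0.0252191 ] 0.03591979338531204 -0.0009166265250762314
[ 0.60103222 -0.02545601] 0.04153503296143886 -0.000682846756698414
0.10330818724935746 0.0006468749892324585
lane [ 0.57448326 -0.05391516  0.034     ] [0.57750497 0.00876145 0.034     ] 9.108093093080044e-05
```

>>> jog_arm(
  motion="-0.4 0 0 0;-0.4 0 0 0;-0.4 0 0 0;0 0 0 0;0 0 0.3 0;0 0 0.3 0;0 0 0.2 0;0 0 0 0;0 0 0 0",
)

```text
t: 16.2
tcp_pos: [0.5301, -0.0177, 0.0651]
eef_rot: [-3.139, 0.132, 0.001]
contact_force: [-0.3, -0.1, -1.7]
width: 0.0458
gripper_force: 20.0
```

>>> jog_arm(
  motion="0 0 0.05 0;0 0 0.05 0;0 0 0 0;0 0 0 0",
)

```text
t: 16.6
tcp_pos: [0.5301, -0.0178, 0.0631]
eef_rot: [3.139, -0.132, 0.0]
contact_force: [0.3, -0.5, -2.7]
width: 0.0454
gripper_force: 20.0
```

>>> jog_arm(
  motion="0 0 0.04 0;0 0 0.03 0;0 0 0 0;0 0 0 0",
)

```text
t: 17.0
tcp_pos: [0.5302, -0.0178, 0.0617]
eef_rot: [3.139, -0.132, 0.0]
contact_force: [-1.3, -0.3, 3.3]
width: 0.0459
gripper_force: 20.0
```

>>> jog_arm(
  motion="0 0 0.03 0;0 0 0 0;0 0 0 0",
)

```text
t: 17.3
tcp_pos: [0.5302, -0.0178, 0.0617]
eef_rot: [3.138, -0.132, 0.0]
contact_force: [-4.2, -0.2, 8.1]
width: 0.0456
gripper_force: 20.0
```

Seated at the predicted height. I'm closing the gap by 2.5 mm, then releasing and withdrawing.

>>> jog_arm(
  motion="0 0 -0.03 0;-0.05 0 0 0;-0.05 0 0 0;0 0 0 0;0 0 0 0",
)

```text
t: 17.8
tcp_pos: [0.5285, -0.0176, 0.0617]
eef_rot: [3.139, -0.132, 0.003]
contact_force: [2.7, 0.2, 2.2]
width: 0.046
gripper_force: 20.0
```

>>> jog_arm(
  motion="0 0 0 0;0 0 0 0;0 0 0 0;0 0 0 0;0 0 0 0",
  claw=0.75,
)

```text
t: 18.3
tcp_pos: [0.5273, -0.0176, 0.0611]
eef_rot: [3.139, -0.132, -0.001]
contact_force: [0.0, -0.2, -0.5]
width: 0.0648
gripper_force: 0.0
```

>>> jog_arm(
  motion="0 0 -1 0;0 0 -1 0;0 0 -1 0;0 0 -1 0;0 0 -1 0;0 0 -1 0;0 1 0 0;0 1 0 0;0 1 0 0;0 1 0 0",
)

```text
t: 19.3
tcp_pos: [0.5189, -0.1181, 0.2113]
eef_rot: [3.139, -0.132, -0.0]
contact_force: [0.1, -0.5, 0.5]
width: 0.0653
gripper_force: 0.0
```

>>> jog_arm(
  motion="0 1 0 0;0 1 0 0;0 1 0 0;0 1 0 0;0 1 0 0;0 1 0 0;0 1 0 0;0 1 0 0;0 0 0 0",
)

```text
t: 20.2
tcp_pos: [0.5005, -0.3211, 0.2107]
eef_rot: [3.137, -0.142, -0.002]
contact_force: [-0.5, 0.1, -0.1]
width: 0.0656
gripper_force: 0.0
```

Run:
```python
from h import *
C=cam('scene','scene3');D=cam('top','top3')
f=lambda im,x,y,w,h,k:cv2.resize(im[y:y+h,x:x+w,::-1],None,fx=k,fy=k,interpolation=cv2.INTER_CUBIC)
cv2.imwrite('pics/g1.png',np.hstack([f(C[0]['pixels'],295,180,100,120,4),f(D[0]['pixels'],255,180,100,120,4)]))
```

```text
(no output)
```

View pics/g1.png

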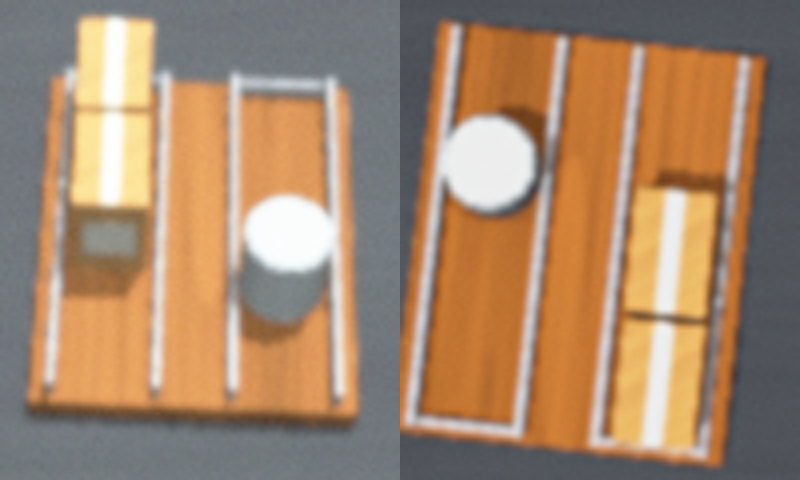

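The two cartons stand upright and straight in the −y lane. The old one is at the lip, with a thin gap of about 2 px (≈4 mm) between them at top crop row 317. The tin is unmoved. Handing in.

```bash
python3 -c "
from station import manip
print(manip.hand_in())"
```

```text
the job is handed in; nothing more can be done
None
```

The job is handed in, with no verdict returned: the old carton was pulled forward against the lip first, then the new one was set down about 4 mm behind it, both upright and straight, and the tin was left where it stood (about 20 s used).

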